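# Pop the clip tin and trap it in the chute

### The job

Press the metal eject key on the beech dock with one fingertip and, with the other finger already standing in the sloping chute, stop the round clip tin as it pops out, before it slides off the front of the dock. Finish while still holding it: the tin lies flat in the chute, at least a finger's width down from its parked place, at rest against the finger. Never lift the tin, and leave everything else on the desk where it is.

Things in the scene. Friction and masses are not known exactly. Their poses are not given: they have to be found in the camera images.
- dock: fixed beech dock 262 mm long (x), 120 mm wide, up to 110 mm high. Origin on the desk under the middle line of its chute; z up, x toward the high end, y toward the side with the eject key. The chute, open above and in front, is 70 mm wide between side walls 8 mm thick and 10 mm high; its slick floor falls along -x by 1 in 4, is 40 mm above the desk at x = 0 and ends at x = -105 mm, 14 mm up
- chute: fixed frame on the chute's floor under the middle of the parked tin, at dock x = 55, y = 0, 54 mm above the desk. Its x axis runs up the sloping floor, y is the dock's y, z is square to the floor. At its high end sits the sprung ejector, which pushes the tin with 1.6 N falling to 0.6 N over 60 mm; a loosed tin leaves the chute in well under half a second
- key_top (a point): centre of the top of the aluminium eject key, 40 mm (dock x) by 24 mm (dock y), at dock x = -30, y = +56 mm; 52 mm above the desk unpressed. The chute's middle line is 56 mm from it toward dock -y; there the chute's floor is 19.5 mm, and the wall between about 9 mm, below the unpressed key top. Two fingertips at one height, 56 mm apart, press the key and bar the chute at once
- eject_key (a joint): travel of the eject key straight down, 0 up, 0.009 m fully down. About 1.5 N starts it, 4.5 N holds it fully down; it springs back when let go. It lowers a steel catch in front of the parked tin, which lets go at about 0.006 m and rises again with the key
- tin: round steel clip tin with a bayonet lid, loose, 65 mm in diameter, 26 mm high, 60 to 130 g. Origin at the centre of its underside, z along its axis. It starts parked behind the catch at the high end of the chute, lying flat on the sloping floor; its centre is then at the origin of chute. Stopped by a finger beside the middle of the key, it has come about 40 mm
- clip_a: small rose-gold binder clip, 32 x 18 mm, 30 mm high, loose on the desk near the dock. Origin at its underside. Leave alone
- clip_b: another like it. Leave alone
- clip_block: loose beech block holding paper clips, 50 x 80 mm, 46 mm high, near the high end of the dock. Origin at its underside. Leave alone
- stone: river stone paperweight, 72 mm across, 30 mm high, loose beside the dock. Origin at its underside. Leave alone
- pen_pot: cobalt ceramic pen pot with pens, 80 mm across, 170 mm high with the pens, loose. Origin at its underside. Leave alone
- mug: white mug, 80 mm across, 90 mm high, loose. Origin at its underside. Leave alone
- stapler: stapler, 130 x 36 mm, 55 mm high, loose. Origin at its underside. Leave alone
Not all that is in view belongs to the job. Leave any blue or purple look-alike of the tin alone.

How it is judged:
On the way, in this order (a step that is already met when the one before it is completed fails the run):
1. the eject key is pressed (value of joint eject_key above 0.004 m).
2. the tin has popped out past the catch (x of tin in the frame of chute below -0.012 m).
At the end, for the whole second after the job is handed in: the tin lies flat (within 0.2 rad and 8 mm of the chute's floor) and still (under 20 mm/s) in the chute, 15 to 130 mm down from its parked place, with a finger touching it (x of tin in the frame of chute between -0.13 and -0.015 m and y of tin in the frame of chute between -0.01 and 0.01 m and z of tin in the frame of chute between -0.004 and 0.008 m and angle between the z axis of tin and the z axis of chute, either way round below 0.2 rad and linear speed of tin below 0.02 m/s and contact force between the fingers and tin above 0.03 N); the arm keeps its last pose, push and grip.
It fails at once if the tin slid off the front of the chute (x of tin in the frame of chute below -0.14 m).
It fails at once if the tin was lifted (z of tin in the frame of chute above 0.012 m).
It fails at once if a bystander was moved more than 15 mm (distance of any of clip_a, clip_b, clip_block, stone, pen_pot, mug, stapler from where it was at the start of the episode above 0.015 m).
It also fails if it takes over 29 s, if anything falls off the work surface, if the arm or the gripper's body presses on something with over 40 N, if the wrist force passes 120 N, or if a joint passes its speed limit or range.

### The arm

A 7-joint arm with a two-finger parallel gripper is mounted at the origin on the work surface. World frame = base frame: x ahead of the robot, y to its left, z up, the work surface at z = 0. Lengths are in m, angles in rad, forces in N, time in s.
With the tool pointing down it reaches from about 0.425 to 0.95 m from the base axis. Payload 4.7 kg.
Tool frame: the origin (TCP) lies on the centre line of the jaws, within the pads' length; the fingertips stand robot.nose_length ahead of it and the grasp point (between the pads) lies 8 mm behind it (robot.nose_length is the distance from the TCP to the fingertips, in m); z points along the fingers, x is the direction in which the jaws open and shut, and the axes are right-handed (so a half turn about z gives the same grasp; the last joint's range is limited). The gripper opens to 85 mm and grips with 20 to 120 N. Pads are 22 mm wide; open, the fingers measure 114 mm over their backs; the gripper's body (76 mm by 85 mm) begins 54 mm behind the grasp point. The pads swing forward as they close: fully open they stand 13 mm farther back than shut.
Start: joints at [-1.166, 0.469, -0.049, 1.532, 0.024, 1.141, -0.082], TCP at [0.284, 0.613, 0.242] pointing down, gripper open.
Joint ranges: [-2.59, 2.59], [-0.33, 1.99], [-1.39, 1.29], [0.1, 2.45], [-1.04, 4.18], [0.21, 1.99], [-2.66, 2.66]. Speed limits (rad/s): [2.57, 2.57, 3.14, 3.14, 3.14, 3.14, 3.14].

### API

Orientations are given as [roll, pitch, yaw] about the fixed x, y, z axes, in that order (R = Rz(yaw) Ry(pitch) Rx(roll)).
In Python, from plant import robot gives the robot as it stands. Calls block until the motion is done:
- robot.goto(position, orientation): joint-space move of the TCP to a pose.
- robot.move_straight(position, vel=0.15, attitude=None, contact_N=None): straight line of the TCP; attitude=None keeps the orientation; vel is the mean speed in m/s. With contact_N (N) it stops when the force on the tool has changed by that much, and returns True; else False.
- robot.move_joints(angles): joint-space move.
- robot.grip(opening, strength=None): opening from 0.0 (shut) to 1.0 (fully open); strength is the grip in N (None keeps the last); returns when the fingers have stopped.
- robot.sleep(seconds).
- robot.inverse_kinematics(position, orientation): joint angles nearest the present ones, or None.
- robot.sense(): the state.
- robot.grab_frame(name): name is "scene" or "top" or "wrist"; returns a dict with "image" (420x560x3 uint8, red, green, blue), "range_z" (420x560 float32, m along the optical axis (not along the pixel's ray), 0 where there is no reading), "fx", "fy", "cx", "cy" (pixels), "R" (3x3) and "t" (3): a world point X has camera coordinates R X + t. Camera axes: x right, y down, z forward; pixel columns grow to the right and rows downward; lengths in m; the calibration is good to about 2 mm. A picture is of the moment at which its call begins.
A pose or a line that the arm cannot do raises robot.IKError and nothing moves.
- robot.close_job(): hands the job in, once; it reports no verdict.
The state is a dict: "t": time; "joint_pos": joint angles; "joint_velocities": joint speeds; "effort": joint torques, N m; "tcp_pos": TCP position; "tcp_rot": TCP orientation; "wrist_force": force on the tool from outside, world axes, zero at the start; "torque": the same for the moment, N m; "opening": opening from 0.0 (shut) to 1.0 (fully open).
Only numpy, scipy, OpenCV 4.12 (cv2) and the standard library are available. Lean on these libraries where they do the work, as an engineer would, in place of code of your own. Each camera call takes 0.05 s, during which the arm holds its last target. There are 200 camera calls.

## Working session

There is one attempt and no reset: what is moved stays moved. The work goes in short steps, each a Python script; the robot and the scene stay as the last script left them, time stands still between calls to the robot, and variables do not carry over. Pictures are saved under pics/ and viewed, about 8 in all and at most 12, crops included, and the job is handed in when it is done.

```bash
ls; mkdir -p pics
python3 - <<'E'
from plant import robot
import cv2,numpy as np,pickle
d={}
for n in("top","scene"):
    f=robot.grab_frame(n);d[n]=f
    cv2.imwrite(f"pics/{n}0.png",f["image"][:,:,::-1])
    print(n,f["fx"],f["cx"],f["cy"],f["R"].round(3).tolist(),f["t"].round(3).tolist())
pickle.dump(d,open("f0.pkl","wb"))
s=robot.sense();print(s["t"],s["tcp_pos"],s["tcp_rot"],s["opening"],robot.nose_length)
E
```

```text
pics
top 479.6173643175307 273.6220888718162 206.3366604112519 [[0.002, -1.0, -0.001], [-0.996, -0.002, -0.085], [0.085, 0.001, -0.996]] [0.015, 0.584, 1.305]
scene 450.05230431287185 283.7855789480445 216.4803755498274 [[-0.288, 0.958, 0.009], [0.802, 0.246, -0.544], [-0.523, -0.149, -0.839]] [0.146, -0.42, 1.748]
0.1 [0.28346699 0.61202565 0.24134343] [3.14155085e+00 1.81289622e-03 1.13702653e+00] 1.0026095292241657 0.011
```

View pics/top0.png

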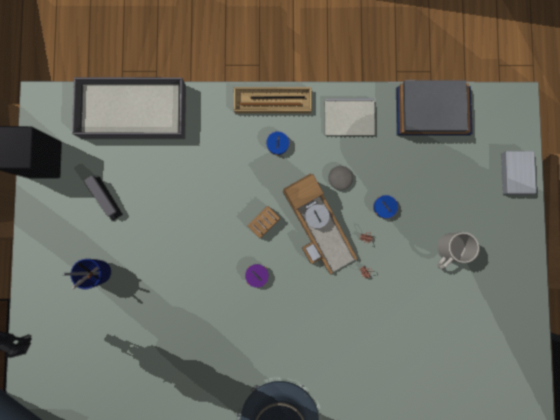

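View pics/scene0.png

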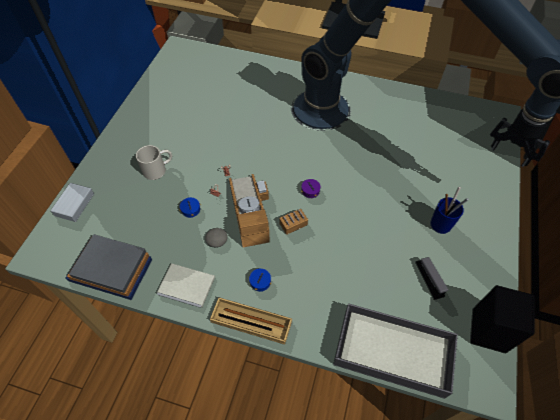

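The top view shows the dock with its high end at about (303,185) and its low front at (343,265). The tin is at (318,216), the key at (313,253), the clips at (367,238) and (366,272), the stone at (340,178) and the block at (264,222). Next I'll measure with range data.

```bash
cat > h.py <<'E'
import numpy as np,cv2
def cloud(f):
    z=f["range_z"];v,u=np.mgrid[:z.shape[0],:z.shape[1]]
    P=np.stack([(u-f["cx"])/f["fx"]*z,(v-f["cy"])/f["fy"]*z,z],-1)
    return (P-f["t"])@f["R"]
E
python3 - <<'E'
import pickle,numpy as np,cv2
from h import *
d=pickle.load(open("f0.pkl","rb"))
f=d["top"];X=cloud(f);im=f["image"]
print("desk z",np.median(X[300:330,300:400,2]))
m=((X[...,2]>0.009)&(f["range_z"]>0)).astype(np.uint8)
n,l,st,c=cv2.connectedComponentsWithStats(m)
for i in range(1,n):
    if st[i,4]>15:
        p=X[l==i]; print(i,st[i],p.mean(0).round(3),p[:,2].max().round(3))
i=l[216,318];p=X[l==i];r=cv2.minAreaRect((p[:,:2]*1000).astype(np.float32));print("dock rect mm",r,cv2.boxPoints(r).tolist())
hsv=cv2.cvtColor(im,cv2.COLOR_RGB2HSV)
k=(l==i)&(hsv[...,1]<70)
n2,l2,s2,c2=cv2.connectedComponentsWithStats(k.astype(np.uint8))
for j in range(1,n2):
    if s2[j,4]>20:
        q=X[l2==j];print("grey",c2[j],s2[j,4],np.median(q,0).round(4),q[:,2].min().round(3),q[:,2].max().round(3),cv2.minAreaRect((q[:,:2]*1000).astype(np.float32)))
crop=im[165:290,230:390,::-1];cv2.imwrite("pics/crop0.png",cv2.resize(crop,None,fx=4.8,fy=4.8,interpolation=cv2.INTER_CUBIC))
E
```

```text
desk z -0.001426277939500741
1 [  72   78  114   61 6660] [0.86  0.424 0.033] 0.067
2 [ 396   80   77   56 4057] [ 0.854 -0.424  0.059] 0.076
3 [234  87  77  26 557] [0.892 0.022 0.02 ] 0.031
9 [250  96  42   3 101] [0.898 0.025 0.012] 0.018
10 [293  96  12   3  30] [ 0.899 -0.054  0.012] 0.018
12 [ 325   98   50   38 1267] [ 0.845 -0.198  0.012] 0.023
17 [240 102  47   5 100] [0.878 0.045 0.013] 0.02
18 [288 103  14   3  31] [ 0.878 -0.042  0.013] 0.017
21 [   0  126   61   53 2821] [0.712 0.646 0.131] 0.179
22 [265 131  25  25 424] [0.763 0.007 0.024] 0.034
25 [ 501  151   35   44 1402] [ 0.679 -0.663  0.031] 0.042
26 [328 166  25  24 470] [ 0.665 -0.169  0.023] 0.035
27 [ 283  174   74  100 3414] [ 0.531 -0.105  0.057] 0.113
28 [ 84 176  35  41 529] [0.611 0.492 0.042] 0.059
34 [374 195  24  24 442] [ 0.584 -0.293  0.024] 0.032
37 [247 206  33  33 538] [0.539 0.045 0.035] 0.051
44 [360 232  13  11  46] [ 0.498 -0.24   0.017] 0.031
46 [437 232  42  37 823] [ 0.467 -0.477  0.057] 0.097
53 [ 62 259  49  31 926] [0.401 0.503 0.078] 0.169
54 [245 264  23  24 447] [0.394 0.064 0.025] 0.031
55 [361 267   9  11  47] [ 0.402 -0.236  0.016] 0.03
62 [  0 331  32  27 587] [0.266 0.562 0.318] 0.353
69 [ 241  382   77   38 1947] [0.058 0.    0.046] 0.214
72 [  0 389  42  31 661] [0.24  0.385 0.645] 0.669
dock rect mm ((526.050048828125, -96.33211517333984), (264.7516174316406, 118.36903381347656), 29.793134689331055) [[381.7640075683594, -110.74388122558594], [440.5780029296875, -213.46746826171875], [670.3360595703125, -81.92034912109375], [611.5220947265625, 20.803237915039062]]
grey [325.77220708 233.44359673] 1835 [ 0.5095 -0.1256  0.0375] 0.009 0.091 ((506.58380126953125, -126.75928497314453), (198.2725372314453, 70.04864501953125), 29.75670623779297)
grey [312.97575758 252.33333333] 165 [ 0.458  -0.0902  0.0496] 0.03 0.057 ((456.1170349121094, -91.45914459228516), (47.15372848510742, 26.990825653076172), 30.0078182220459)
```

View pics/crop0.png

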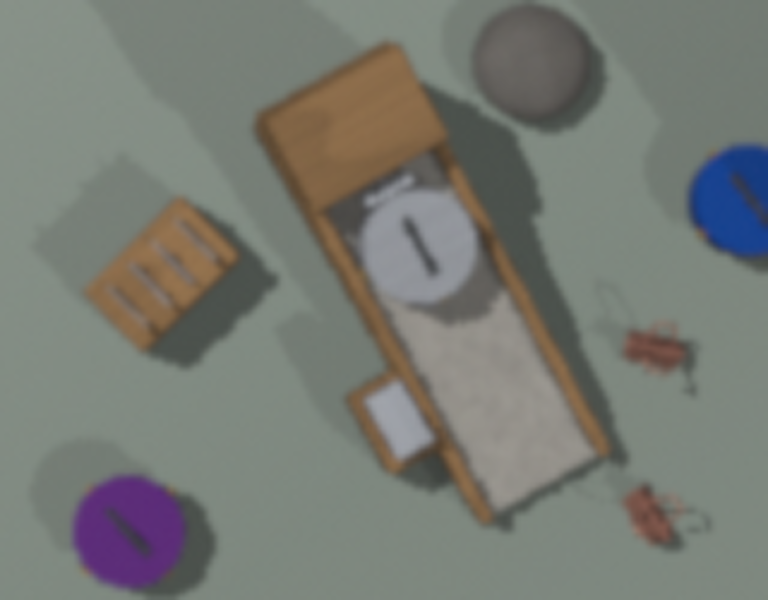

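The crop agrees with that. The dock axis runs at about 29.8° in world. The key (crop 400,420) is at (0.457, -0.091), and the outline gives the same dock origin as the key, about (0.511, -0.124). I'll tilt the tool about 16° so the finger meets the tin square to the floor, and hover first.

```bash
cat >> h.py <<'E'
from scipy.spatial.transform import Rotation as Ro
th=np.radians(29.85);U=np.array([np.cos(th),np.sin(th),0]);N=np.array([-np.sin(th),np.cos(th),0]);Z=np.array([0,0,1.])
O=np.array([0.5115,-0.1244,0])
def D(x,y,z): return O+U*x+N*y+Z*z
def att(sgn,tilt=16):
    a=np.radians(tilt);zt=np.sin(a)*U-np.cos(a)*Z;x=sgn*N
    return Ro.from_matrix(np.c_[x,np.cross(zt,x),zt])
def pose(sgn,x,y,z,tilt=16,nose=.011):   # fingertips' mid point in the dock frame
    r=att(sgn,tilt);return D(x,y,z)-nose*r.as_matrix()[:,2],r.as_euler("xyz")
E
python3 - <<'E'
from plant import robot
from h import *
import cv2
for s in(1,-1):
    for z in(.12,.043):
        q=robot.inverse_kinematics(*pose(s,-.024,.028,z));print(s,z,None if q is None else np.round(q,2))
s=robot.sense();p=s["tcp_pos"]
robot.move_straight([p[0],p[1],.32],vel=.2)
robot.grip(.49)
q=[(sg,robot.inverse_kinematics(*pose(sg,-.024,.028,.12))) for sg in(1,-1)]
sg=min([a for a in q if a[1] is not None],key=lambda a:np.abs(np.subtract(a[1],robot.sense()["joint_pos"])).max())[0]
print("sign",sg)
robot.goto(*pose(sg,-.024,.028,.25)); robot.goto(*pose(sg,-.024,.028,.12))
s=robot.sense();print(s["t"],s["tcp_pos"],pose(sg,-.024,.028,.12)[0],s["opening"],s["wrist_force"])
for n in("wrist","top","scene"):
    f=robot.grab_frame(n);cv2.imwrite(f"pics/{n}1.png",f["image"][:,:,::-1])
    import pickle;pickle.dump(f,open(n+"1.pkl","wb"))
E
```

```text
1 0.12 [ 1.08  0.41 -0.98  2.17  0.31  0.53  2.02]
1 0.043 [ 0.93  0.52 -0.81  2.23  0.53  0.37  1.84]
-1 0.12 [-0.6   0.41  1.08  2.25 -0.94  0.75  0.1 ]
-1 0.043 [-0.16  0.43  0.52  2.29 -1.02  0.49  0.18]
sign -1
4.3833 [ 0.47480968 -0.11368899  0.1308685 ] [ 0.47411782 -0.11356939  0.13057388] 0.4923117748934199 [ 0.37032496 -0.59350649  0.2598393 ]
```

View pics/wrist1.png

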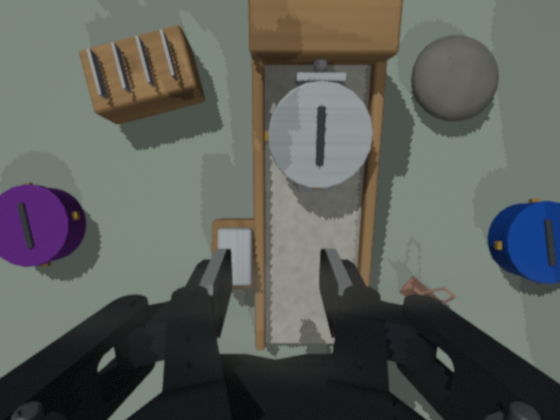

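The wrist view shows the key at (235,255), the tin at (320,134), and fingertips near (220,265) and (335,265), roughly over the key and the chute. Now I'll get numbers for the fingertips, key and chute in world coordinates.

Run:
```python
import pickle,cv2
from h import *
f=pickle.load(open("wrist1.pkl","rb"));X=cloud(f);im=f["image"];hsv=cv2.cvtColor(im,cv2.COLOR_RGB2HSV)
d=X-O;P=np.stack([d@U,d@N,X[...,2]],-1)*1000
print("P at key",P[240,236].round(1),"floor",P[210,315].round(1),P[320,300].round(1))
k=(hsv[...,1]<60)&(hsv[...,2]>100)&(abs(P[...,2]-52)<6)&(f["range_z"]>0);k[:,:212]=0;k[:,255:]=0
q=P[k];print("key",len(q),np.percentile(q,[2,50,98],axis=0).round(1))
for n,a,b in(("L",190,240),("R",320,365)):
    w=np.zeros(k.shape,bool);w[245:330,a:b]=1
    w&=(f["range_z"]>0)&(P[...,2]>100);q=P[w];print(n,len(q),np.percentile(q,[1,50,99],axis=0).round(1) if len(q) else"")
    if len(q):
        lo=q[q[:,2]<np.percentile(q[:,2],25)];print(lo.mean(0).round(1),lo.min(0).round(1),lo.max(0).round(1))
t=(abs(P[...,2]-(54+26*.97+(P[...,0]-55+6)/4))<5)&(f["range_z"]>0)&(hsv[...,1]<60);t[:,:265]=0;t[:,375:]=0;t[:82]=0;t[195:]=0
q=P[t].astype(np.float32);print("tin top",len(q),np.percentile(q,[1,50,99],axis=0).round(1),cv2.minEnclosingCircle(q[:,:2]))
for r in(205,225,310):
    row=P[r,240:400];e=abs(row[:,2]-np.median(row[60:80,2])-10)<4;print(r,row[e][:,1].round(0))
```

```text
P at key [-18.9  54.4  52.2] floor [ 1.9 -2.  42.6] [-85.7   7.3  20.1]
key 1351 [[-48.8  44.6  51.4]
 [-24.5  52.3  52.8]
 [-10.6  66.2  54.3]]
L 2897 [[-41.6  43.5 125.4]
 [-26.4  49.1 157.3]
 [-15.7  60.7 195.3]]
[-23.7  51.1 136.1] [-42.   47.6 121.7] [-15.1  61.4 144.2]
R 3039 [[-41.7  -7.1 126.1]
 [-26.4   4.5 158.1]
 [-15.8  10.4 195.5]]
[-23.7   2.5 137. ] [-42.6  -7.8 124.2] [-15.2   6.3 145.1]Traceback (most recent call last):
  File "<stdin>", line 14, in <module>
cv2.error: OpenCV(4.12.0) /io/opencv/modules/imgproc/src/shapedescr.cpp:201: error: (-215:Assertion failed) count >= 0 && (depth == CV_32F || depth == CV_32S) in function 'minEnclosingCircle'
```

The fingertips are at dock y ≈ +54.5 and -0.7 (x ≈ -24 to -40), and the key spans y 44.6 to 67, so alignment is good. One IK check of the way down, then press.

```bash
cat > press.py <<'E'
from plant import robot
from h import *
import cv2
for z in(.09,.06,.05,.04,.03):
    q=robot.inverse_kinematics(*pose(-1,-.024,.0285,z));print(z,None if q is None else np.round(q,2))
p=lambda z:pose(-1,-.024,.0285,z)[0]
a=pose(-1,-.024,.0285,.05)[1]
try: robot.move_straight(p(.058),vel=.06)
except robot.IKError as e: print("IK",e);raise SystemExit
s=robot.sense();print(s["t"],s["tcp_pos"]-p(.058),s["wrist_force"].round(2) if hasattr(s["wrist_force"],"round") else s["wrist_force"])
try:
    for i in range(2):
        r=robot.move_straight(p(.030),vel=.04,contact_N=9)
        s=robot.sense();print(r,s["t"],(np.array(s["tcp_pos"])-p(.0))[2],s["wrist_force"])
        if i==0: robot.sleep(.3);print(robot.sense()["wrist_force"])
        if np.array(robot.sense()["wrist_force"])[2]>6: break
except robot.IKError as e: print("IK",e)
for n in("wrist","scene"):
    f=robot.grab_frame(n);cv2.imwrite(f"pics/{n}2.png",f["image"][:,:,::-1])
    import pickle;pickle.dump(f,open(n+"2.pkl","wb"))
E
python3 press.py
```

```text
0.09 [-0.38  0.38  0.79  2.27 -0.93  0.62  0.08]
0.06 [-0.3   0.43  0.7   2.28 -1.03  0.57  0.18]
0.05 [-0.16  0.42  0.52  2.28 -0.98  0.5   0.14]
0.04 [-0.16  0.44  0.52  2.29 -1.04  0.49  0.19]
0.03 [-0.    0.44  0.33  2.28 -0.97  0.41  0.13]
5.7167 [ 0.00017645 -0.00016875  0.00020235] [ 0.22  0.41 -0.25]
True 6.1917 0.04280949608780087 [-2.1046164  -0.80254879 10.35227849]
[-1.42963168  0.29412017  9.23010495]
```

View pics/wrist2.png

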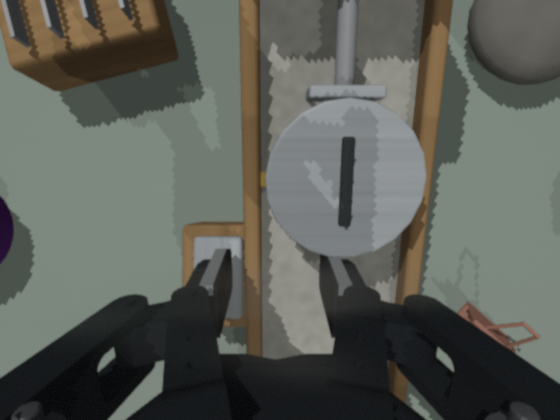

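The tin has popped out. It sits against the right finger at about (345,178), with the ejector bar behind it at (347,92) and the left finger on the key at (215,260). I'll check tilt, position and stillness with two frames.

Run:
```python
import pickle,cv2
from h import *
from plant import robot
def chk(f):
    X=cloud(f);d=X-O;P=np.stack([d@U,d@N,X[...,2]],-1)*1000
    m=np.zeros(f["range_z"].shape,np.uint8);cv2.circle(m,(345,175),66,1,-1)
    h=cv2.cvtColor(f["image"],cv2.COLOR_RGB2HSV);q=P[(m>0)&(f["range_z"]>0)&(h[...,2]>90)]
    A=np.c_[q[:,:2],np.ones(len(q))];c=np.linalg.lstsq(A,q[:,2],rcond=None)[0]
    n=np.array([-c[0],-c[1],1]);n/=np.linalg.norm(n);nf=np.array([-.25,0,1])/np.hypot(1,.25)
    mid=q.mean(0);b=mid-26*n;r=b-[55,0,54]
    print("tilt",np.arccos(n@nf).round(3),"chute x,y,z mm",(r@[nf[2],0,-nf[0]]).round(1),b[1].round(1),(r@nf).round(1))
chk(pickle.load(open("wrist2.pkl","rb")))
robot.sleep(.5);f=robot.grab_frame("wrist");chk(f);s=robot.sense();print(s["t"],s["wrist_force"])
g=pickle.load(open("wrist2.pkl","rb"))["image"];print("pixel diff",np.abs(f["image"].astype(int)-g).mean())
t=robot.grab_frame("top");i0=pickle.load(open("f0.pkl","rb"))["top"]
df=np.abs(t["image"].astype(int)-i0["image"]).sum(-1)
for n,(u,v) in dict(clip_a=(367,238),clip_b=(366,272),stone=(340,178),block=(264,222),mug=(462,248),pot=(90,273),stapler=(100,195)).items(): print(n,np.median(df[v-8:v+8,u-8:u+8]))
```

```text
tilt 0.007 chute x,y,z mm -33.9 -0.1 1.1
tilt 0.006 chute x,y,z mm -33.8 -0.2 1.1
7.1417 [-2.71038445 -0.68336084  8.92064543]
pixel diff 0.8202352607709751
clip_a 26.0
clip_b 161.5
stone 23.0
block 13.0
mug 22.0
pot 12.0
stapler 11.0
```

The tin is flat (0.006 rad), 34 mm down, and still. The clip_b difference is probably the arm blocking the top view, so I'll check it in the scene view.

Run:
```python
import cv2,numpy as np
a=cv2.imread("pics/scene0.png");b=cv2.imread("pics/scene2.png")
c=np.hstack([x[140:260,180:320] for x in(a,b)]);cv2.imwrite("pics/cmp.png",cv2.resize(c,None,fx=2.8,fy=2.8,interpolation=cv2.INTER_CUBIC))
```

```text
(no output)
```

View pics/cmp.png

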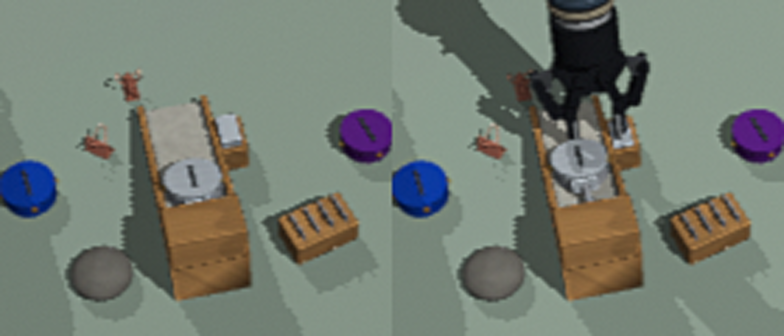

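The before/after comparison shows both clips where they were (clip_b at left 130,85 and right 522,85, now in the arm's shadow). The tin rests against the finger, so I'm handing in.

```bash
python3 -c "
from plant import robot
robot.close_job();s=robot.sense();print(s['t'],s['wrist_force'])"
```

```text
the job is handed in; nothing more can be done
the job is handed in; nothing more can be done
```

I pressed the eject key with one fingertip. The other finger, already standing in the chute, stopped the tin as it popped out. I handed the job in with the key still held down and the tin resting against the finger.

**Setup:** I set the fingertips about 55 mm apart and tilted the tool about 16° so the finger met the tin nearly square to the chute floor. The press stopped on contact.

**Last checks (about 7.1 s on the clock):**
- **Tin:** 34 mm down from its parked place and 0.2 mm off the middle line. It was tilted 0.006 rad from the floor, at the floor's height within about 1 mm. It moved about 0.1 mm between looks half a second or more apart.
- **Key:** the wrist showed about 9 N upward, against the 4.5 N that holds it fully down. I did not measure the key's travel directly. The finger-to-tin contact force was not measured on its own either; I judged it from the pictures.
- **Bystanders:** all compared unchanged in the top view except clip_b, whose patch differed. In the scene view clip_b had not visibly moved and was in the arm's shadow, so I put the difference down to the arm blocking the top camera.

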